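Refit the cover of the waste strainer box

ROBOT

A 6-joint arm with a two-finger parallel gripper is mounted at the origin on a cart in front of the work surface, level with it; the furniture and walls round the work are solid. World frame = base frame: x ahead of the robot, y to its left, z up, the work surface at z = 0. Lengths are in mm, angles in degrees, forces in N, time in s.
With the tool pointing down it reaches from about 350 to 850 mm from the base axis. Payload 8.1 kg.
Tool frame: the origin (TCP) lies midway between the tips of the shut fingers; the grasp point (between the pads) lies 19 mm behind it (r.pinch_z is the distance from the TCP to the grasp point, in mm); z points along the fingers, y is the line along which they close (so a half turn about z gives the same grasp; the last joint's range is limited). The gripper opens to 85 mm and grips with 20 to 120 N. Pads are 22 mm wide; open, the fingers measure 114 mm over their backs; the gripper's body (76 mm by 85 mm) begins 54 mm behind the grasp point. The pads swing forward as they close: fully open they stand 13 mm farther back than shut.
Start: joints at [61.627, 7.471, 85.268, -0, 87.261, -4.893], TCP at [239.035, 550.334, 231.292] pointing down, gripper open.
Joint ranges: [-169.43, 169.43], [-51.17, 129.36], [1.28, 143.12], [-76.62, 256.62], [0, 156.53], [-152.29, 152.29]. Speed limits (degrees/s): [136.94, 136.94, 159.86, 180, 180, 180].

INTERFACE

Orientations are given as [roll, pitch, yaw] about the fixed x, y, z axes, in that order (R = Rz(yaw) Ry(pitch) Rx(roll)).
In Python, from bench import r gives the robot as it stands.
- The arm moves only by the shell command python3 -m jog 'ROWS' [OPENING] [FORCE]. ROWS is JSON, one flat list of numbers, 6 for each row, row after row: the shift along the tool's x, y, z in m, then the turn, a rotation vector about the tool's x, y, z in rad. A call has 1 to 8 rows; each row is the pose to reach, as a shift and turn from the pose commanded when the call began, along the tool's axes at that moment; what a row does not reach only later rows make up. A row lasts 1/8 s, in which the tool goes at most 62.5 mm and 10.7 degrees, less where a joint would pass 70% of its speed; a pose out of reach is approached as far as the arm can. A call with a gripper value outside its range is refused whole. OPENING is the opening, from -1 (shut) to 1 (fully open), set as the call begins (- or left out, the last holds). The fingers move at their own pace and stop on an object; FORCE is the grip in N (left out, the last holds). Time passes only in rows, so rows that repeat a pose let the fingers close. It gives the time, the measured TCP pose, the force, the opening and the grip force at its end, in the units of the state.
- r.sense(): the state, without advancing time (a new reading comes with each control period).
- r.snapshot(name): name is "scene" or "top" or "wrist"; returns a dict with "pixels" (384x512x3 uint8, red, green, blue), "range_z" (384x512 float32, mm along the optical axis (not along the pixel's ray), 0 where there is no reading), "K" (3x3 intrinsics, pixels), "rvec" (rotation vector, rad) and "tvec" (3), from world to camera coordinates, as OpenCV has them. Camera axes: x right, y down, z forward; pixel columns grow to the right and rows downward; lengths in mm; the calibration is good to about 2 mm. A picture is of the moment at which its call begins.
- r.hand_in(): hands the job in; it is judged then, once.
Trained networks look in a picture, given as the dict that the camera call returned (one of the last four; its "shot" number tells which), for a name from the list of things; names that differ only in an ending like _2 or _b are one class to them, and where a whole thing is asked for, a point or a joint stands for the part that bears it (a point fixed in the world has none). Each returns a list of dicts, best first, with "score" (0 to 1); they miss things now and then, are a little off and sometimes report something else, mostly with a low value. They report only what shows in the picture. A call takes as long as a camera call.
- r.look_for(picture, target): "bbox" ([left, top, right, bottom] in pixels, round what is visible of it).
- r.outline_of(picture, target): "region" (384x512 bool, what is visible of it) and "bbox" ([left, top, right, bottom] in pixels, round what is visible of it).
The state is a dict: "time": time; "joint_pos": joint angles; "qd": joint speeds; "joint_efforts": joint torques, N m; "tool_pos": TCP position; "tcp_rot": TCP orientation; "ft_force": force on the tool from outside, world axes, zero at the start; "wrist_torque": the same for the moment, N m; "finger_gap": finger opening in mm; "grip_force": force on a finger pad.
Only numpy, scipy, OpenCV 4.12 (cv2) and the standard library are available. Lean on these libraries where they do the work, as an engineer would, in place of code of your own. Each camera call takes 0.05 s, during which the arm holds its last target. There are 200 camera calls.

TASK

Put the steel cover plate from the wire draining rack back on the grey waste strainer box: slip its two tongues under the steel lip on the side nearest the robot while the other edge is still up, then press that edge down until it snaps in under the sprung roller and the cover sits level in its opening. Leave the other things on the table where they are.

Things in the scene. Friction and masses are not known exactly. Their poses are not given: they have to be found in the camera images.
- cover: steel cover plate, 150 (x) x 120 (y) x 5 mm, 0.18 kg. Origin: middle of its underside; z out of its upper face, which has a bridge handle. It starts lying on the draining rack, 30 degrees from level, its two tongues at the low end towards the robot (-x).
- cover_handle (a point): centre of the handle's bar, 26 mm above the cover's underside, over its origin; axes as the cover. The bar is 68 mm long (y), 10 mm thick (x), 14 mm high, with a 14 mm gap between it and the plate; legs at y = +-30 mm
- cover_tongues (a point): midway between the tips of the cover's two tongues: cover x = -89 mm, 2 mm above its underside. Each tongue is 24 mm wide, 4 mm thick, at y = +-30 mm, sticks out 14 mm beyond the plate's edge; undersides level with the plate's
- cover_far_edge (a point): middle of the cover's upper edge across from the tongues (cover x = +75 mm, 5 mm above its underside)
- strainer_box: fixed grey plastic box, open on top, 180 (x) x 140 (y) x 80 mm, a white pipe stub on either side (to y = +-94 mm, 38 mm up). Origin: on the table under the middle of the opening; -x side, with the lip, is nearest the robot. The cover belongs in the opening with origin over origin and axes parallel, on a ledge 70 mm up, top about level with the rim (78 mm), 3 mm to spare at each side
- lip (a point): middle of the inner lower edge of the steel lip (box x = -80 mm, 76.5 mm up); axes as the box. The lip is 3 mm thick and overhangs from x = -97 to -80 mm along the whole side; below it is a hollow with its back wall at x = -91 mm. The ledge on this side runs from x = -68 to -60 mm; the opening's far wall is at x = 76.5 mm
- catch (a joint): travel (m) of the sprung roller at the far side, in a steel housing 52 mm wide, 102 mm high, box x 82 to 112 mm. 0 = out, at most 0.012, along box +x. Roller 22 mm across, axis at x = 81.5 mm, 82.5 mm up: it overhangs the opening by 6 mm. Pressed down with 10 to 20 N, the cover's edge drives it back and passes below it. An edge only resting on it leaves the cover about 7 degrees up
- drain_rack: fixed steel wire draining rack, 160 (x) x 110 (y) mm, 115 mm high at the back, its slope rising at 30 degrees away from the robot (+x). Origin: on the table under its middle
- ball_valve: brass ball valve with a red lever, 38x119x56 mm, lying on the middle of the table behind the work (not part of the job). Origin: underside, near the middle.
- ptfe_tape: flat spool of thread tape, 54 mm across, 14 mm high, lying between the rack and the box (not part of the job). Origin: underside, near the middle.
- gasket_1: black rubber ring, 72 mm across, 8 mm high, lying in front, between the robot and the work (not part of the job). Origin: underside, near the middle.

How it is judged (in metres and radians):
On the way, in this order (a step that is already met when the one before it is completed fails the run):
1. the cover is lifted off the draining rack (its origin over 0.15 m from the rack's) (distance between cover and drain_rack above 0.15 m), for 0.1 s.
2. both tongues are under the lip while the other edge is still up (cover sloping more than 4 degrees) (z of cover_tongues in the frame of strainer_box below 0.0765 m and x of cover_tongues in the frame of strainer_box between -0.095 and -0.082 m and y of cover_tongues in the frame of strainer_box between -0.008 and 0.008 m and angle between cover's own z axis and vertical above 0.07 rad), for 0.1 s.
At the end, for the whole second after the job is handed in: The cover rests in the box's opening, level within 1.7 degrees, its underside within 2.5 mm of the ledge (70 mm above the box's foot) and its far upper edge under 77.5 mm; the tongues are under the lip; the roller has sprung out over the edge (travel under 6 mm); the cover is at rest (z of cover_tongues in the frame of strainer_box below 0.0765 m and x of cover_tongues in the frame of strainer_box between -0.095 and -0.082 m and y of cover_tongues in the frame of strainer_box between -0.008 and 0.008 m and angle between cover's own z axis and vertical below 0.03 rad and z of cover in the frame of strainer_box between 0.0675 and 0.0725 m and z of cover_far_edge in the frame of strainer_box below 0.0775 m and value of joint catch below 0.006 m and linear speed of cover below 0.02 m/s); the robot touches nothing.
It fails at once if one of the other things on the table is moved more than 40 mm (distance of any of ball_valve, ptfe_tape, gasket_1 from where it was at the start of the episode above 0.04 m).
It also fails if it takes over 54 s, if anything falls off the work surface, if the arm or the gripper's body presses on something with over 40 N, if the wrist force passes 120 N, or if a joint passes its speed limit or range.

## Working session

There is one attempt and no reset: what is moved stays moved. The work goes in short steps, Python scripts to look and compute and a shell command to move; the robot and the scene stay as the last step left them, time stands still between calls to the robot, and variables do not carry over. Pictures are saved under pics/ and viewed, at most 10 in all, crops included, and the job is handed in when it is done.

```bash
ls; mkdir -p pics; cat > h.py <<'E'
import numpy as np, cv2
from bench import r
from scipy.spatial.transform import Rotation as Ro
def pts(p,mask=None):
    d=p["range_z"]; v,u=np.nonzero((d>0)&(mask if mask is not None else True))
    z=d[v,u]; K=np.array(p["K"]); c=np.stack([(u-K[0,2])*z/K[0,0],(v-K[1,2])*z/K[1,1],z],1)
    R=cv2.Rodrigues(np.array(p["rvec"],float))[0]
    return (c-np.array(p["tvec"]).ravel())@R
def save(p,n): cv2.imwrite("pics/"+n,p["pixels"][:,:,::-1])
E
python3 - <<'E'
from h import *
s=r.sense(); print(s)
ims=[]
for n in["scene","top"]:
    p=r.snapshot(n); ims.append(p["pixels"])
    for t in["cover","strainer_box","drain_rack","ball_valve","ptfe_tape","gasket_1","catch"]:
        o=r.outline_of(p,t)
        if o:
            q=pts(p,o[0]["region"]); print(n,t,round(o[0]["score"],2),o[0]["bbox"],len(q),np.percentile(q,[2,50,98],axis=0).round().tolist())
im=np.vstack(ims); cv2.imwrite("pics/a.png",cv2.resize(im[:,:,::-1],(400,600)))
cv2.imwrite("pics/top.png",cv2.resize(ims[1][:,:,::-1],(800,600)))
E
```

```text
pics
{'time': 0.0, 'joint_pos': array([ 6.16291868e+01,  7.51682650e+00,  8.53303034e+01, -6.21972123e-04,
        8.72627902e+01, -4.89135584e+00]), 'qd': array([ 0.05945947,  0.05778863,  0.09398877, -0.02437282, -0.05098575,
       -0.00829308]), 'joint_efforts': array([-9.76453412e-04, -5.69422674e+01, -5.00529242e+01, -4.24160507e-04,
        1.51704153e-02,  1.83504591e-05]), 'tool_pos': array([238.74815183, 549.83481195, 230.21672191]), 'tcp_rot': array([-1.79890427e+02, -8.75356725e-03,  1.56520565e+02]), 'ft_force': array([-0.13067827, -0.7529913 , -0.26391985]), 'wrist_torque': array([ 0.04762194, -0.01868869,  0.02609235]), 'grip_force': 0.0, 'finger_gap': 85.39485712499909}
scene cover 0.66 [256.8, 197.3, 334.1, 267.1] 2962 [[507.0, -228.0, 34.0], [567.0, -175.0, 75.0], [640.0, -111.0, 113.0]]
scene strainer_box 0.38 [255.9, 221.2, 340.0, 284.1] 152 [[494.0, -232.0, -1.0], [516.0, -214.0, 7.0], [663.0, -125.0, 86.0]]
scene drain_rack 0.93 [254.2, 196.6, 340.2, 285.5] 741 [[491.0, -232.0, -2.0], [593.0, -211.0, 5.0], [670.0, -117.0, 114.0]]
scene ball_valve 0.61 [275.7, 18
[... 561 characters left out ...]
trainer_box 0.93 [128.4, 131.6, 205.5, 224.8] 5169 [[503.0, 121.0, 8.0], [602.0, 199.0, 47.0], [697.0, 269.0, 101.0]]
top drain_rack 0.73 [290.6, 154.6, 347.0, 234.4] 277 [[492.0, -226.0, -3.0], [504.0, -174.0, 9.0], [657.0, -109.0, 114.0]]
top ball_valve 0.67 [228.1, 134.6, 272.6, 159.2] 433 [[678.0, -53.0, 18.0], [698.0, 8.0, 35.0], [723.0, 47.0, 55.0]]
top ptfe_tape 0.73 [231.8, 193.8, 257.4, 219.8] 306 [[524.0, -13.0, 0.0], [547.0, 9.0, 12.0], [573.0, 34.0, 16.0]]
top gasket_1 0.8 [230.0, 229.9, 255.3, 261.2] 305 [[418.0, -15.0, -4.0], [457.0, 22.0, 7.0], [487.0, 52.0, 10.0]]
top catch 0.54 [158.7, 148.1, 178.5, 152.0] 98 [[669.0, 171.0, 74.0], [676.0, 189.0, 90.0], [682.0, 212.0, 93.0]]
```

View pics/top.png

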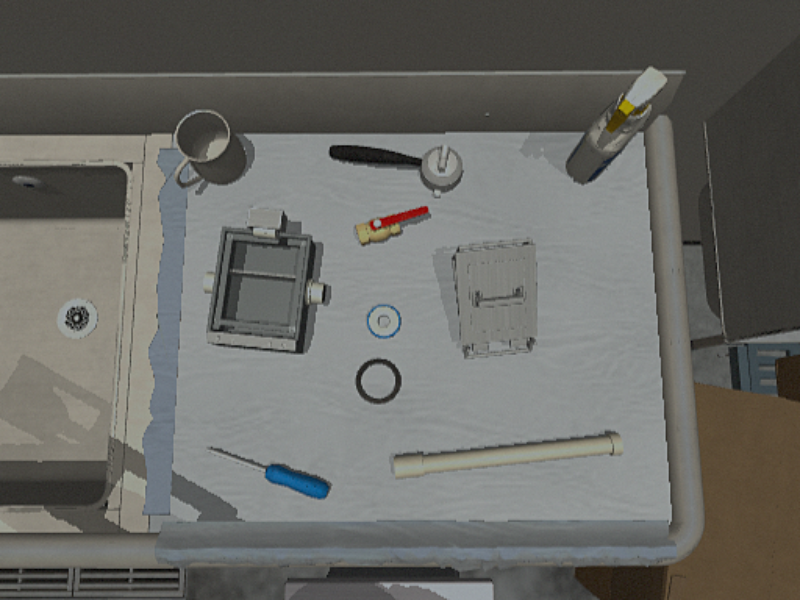

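```bash
python3 - <<'E'
from h import *
for n in ["top","scene"]:
    p=r.snapshot(n)
    q=pts(p)
    print(n,"cam",(-cv2.Rodrigues(np.array(p["rvec"],float))[0].T@np.array(p["tvec"]).ravel()).round())
    # table check
    t=q[(abs(q[:,2])<10)&(q[:,0]>400)&(q[:,0]<800)&(abs(q[:,1])<300)]; print("table z",np.median(t[:,2]))
    o=r.outline_of(p,"cover")[0]["region"]; c=pts(p,o)
    # plane RANSAC-ish: slope 30
    rng=np.random.default_rng(0);best=None
    for _ in range(500):
        a=c[rng.choice(len(c),3,False)]; m=np.cross(a[1]-a[0],a[2]-a[0]); l=np.linalg.norm(m)
        if l<500: continue
        m/=l; k=abs((c-a[0])@m)<1.5
        if best is None or k.sum()>best.sum(): best=k
    P=c[best]; cc=P.mean(0); m=np.linalg.svd(P-cc,full_matrices=False)[2][2]; m*=np.sign(m[2])
    print("plane n",m.round(3),"tilt",np.degrees(np.arccos(m[2])).round(1),"dir",np.degrees(np.arctan2(m[1],m[0])).round(1),"c",cc.round(1),best.sum())
    h=(c-cc)@m; bar=c[(h>20)&(h<32)]
    if len(bar)>20:
        rr=cv2.minAreaRect(bar[:,:2].astype(np.float32)); print("bar",np.percentile(bar,[2,50,98],axis=0).round(1).tolist(),"h",np.median((bar-cc)@m),rr)
    # in-plane coords rect
    ex=np.cross([0,1,0],m); ex/=np.linalg.norm(ex); ey=np.cross(m,ex); 
    pl=c[abs(h)<3]; uv=np.stack([(pl-cc)@ex,(pl-cc)@ey],1).astype(np.float32)
    rr=cv2.minAreaRect(uv); ctr=cc+rr[0][0]*ex+rr[0][1]*ey; print("plate rect",rr,"ctr",ctr.round(1))
    # box rim points
    b=q[(q[:,0]>470)&(q[:,0]<720)&(q[:,1]>90)&(q[:,1]<300)]
    rim=b[(b[:,2]>74)&(b[:,2]<84)]; print("rim",len(rim),np.percentile(rim,[1,50,99],axis=0).round(1).tolist(),cv2.minAreaRect(rim[:,:2].astype(np.float32)))
    hs=b[b[:,2]>97]; print("housing",len(hs),np.percentile(hs,[2,50,98],axis=0).round(1).tolist() if len(hs) else 0, cv2.minAreaRect(hs[:,:2].astype(np.float32)) if len(hs) else 0)
E
```

```text
top cam [423. -19. 989.]
table z -1.1816936986620665
plane n [-0.497 -0.049  0.866] tilt 30.0 dir -174.4 c [ 579.4 -163.2   78.6] 1857
bar [[558.5, -197.3, 97.2], [565.1, -165.5, 101.3], [572.0, -133.8, 104.8]] h 26.91121453639751 ((566.0225830078125, -165.59127807617188), (11.675466537475586, 65.36550903320312), 5.418658256530762)
plate rect ((-8.903770446777344, -2.5798873901367188), (163.90994262695312, 120.11361694335938), 5.3270697593688965) ctr [ 571.7 -165.7   74. ]
rim 886 [[499.5, 122.3, 74.1], [530.7, 202.5, 77.4], [686.6, 270.8, 82.5]] ((606.4755859375, 195.26348876953125), (140.20138549804688, 208.00286865234375), 84.13501739501953)
housing 272 [[680.1, 161.9, 97.6], [695.4, 186.3, 100.4], [710.7, 211.1, 103.3]] ((695.3877563476562, 185.82229614257812), (51.935916900634766, 30.45183753967285), 85.27446746826172)
scene cam [  22. -834.  634.]
table z -0.5616329372854273
plane n [-0.496 -0.053  0.867] tilt 29.9 dir -173.8 c [ 573.7 -173.2   75.8] 1816
bar [[557.7, -202.5, 93.5], [563.1, -174.3, 101.1], [570.3, -138.2, 104.2]] h 26.72758119535055 ((563.44580078125, -170.69000244140625), (10.873459815979004, 68.17916870117188), 6.200522422790527)
plate rect ((-3.0842742919921875, 3.6377487182617188), (164.1868896484375, 122.76516723632812), 5.267810344696045) ctr [ 570.9 -169.6   74.4]
rim 433 [[497.3, 116.0, 74.1], [558.5, 172.6, 77.3], [702.3, 265.4, 83.4]] ((606.1790161132812, 191.62069702148438), (143.52490234375, 210.54354858398438), 83.79009246826172)
housing 91 [[678.1, 156.2, 97.9], [692.7, 181.5, 100.9], [709.3, 209.1, 102.9]] ((694.4619750976562, 182.3112030029297), (53.8036994934082, 31.602981567382812), 85.63290405273438)
```

The view shows the box at about (262,290), the cover on the rack at (497,297) and the tape and gasket between them, and the networks agree. The box origin is about (598.5,193.5) with yaw about -5.3°. The cover's yaw is about 5.5°. I'll look closer with the wrist camera over the box, then over the cover.

```bash
cat >> h.py <<'E'
def frame(yaw,tilt):
    "tool rot for a cover at yaw (deg) with far edge up by tilt (deg): X=cover y, Y=cover x, Z=-cover z"
    C=Ro.from_euler('z',yaw,degrees=True).as_matrix()@Ro.from_euler('y',-tilt,degrees=True).as_matrix()
    return C,np.stack([C[:,1],C[:,0],-C[:,2]],1)
def delta(p,R):
    s=r.sense(); R0=Ro.from_euler('xyz',s["tcp_rot"],degrees=True).as_matrix()
    d=R0.T@(np.array(p)-s["tool_pos"])/1000; w=Ro.from_matrix(R0.T@R).as_rotvec()
    print("delta",d.round(4).tolist(),w.round(4).tolist(),"t",round(s["time"],2),"F",s["ft_force"].round(1),"rows",np.ceil(max(np.linalg.norm(d)/.0625,np.degrees(np.linalg.norm(w))/10.7)))
E
python3 -c "
from h import *
delta([560,195,320],frame(-5.3,0)[1])"
```

```text
delta [-0.4359, -0.1981, -0.0887] [0.0001, -0.0, 1.2535] t 1.0 F [-0.1  0.4  0.2] rows 8.0
```

```bash
python3 -m jog '[-0.436,-0.198,-0.089,0,0,1.2535,-0.436,-0.198,-0.089,0,0,1.2535,-0.436,-0.198,-0.089,0,0,1.2535,-0.436,-0.198,-0.089,0,0,1.2535,-0.436,-0.198,-0.089,0,0,1.2535,-0.436,-0.198,-0.089,0,0,1.2535,-0.436,-0.198,-0.089,0,0,1.2535,-0.436,-0.198,-0.089,0,0,1.2535]'
python3 -m jog '[0,0,0,0,0,0,0,0,0,0,0,0,0,0,0,0,0,0]'
python3 - <<'E'
from h import *
p=r.snapshot("wrist"); save(p,"w1.png")
q=pts(p)
b=q[(q[:,0]>470)&(q[:,0]<740)&(q[:,1]>90)&(q[:,1]<300)]
t=q[abs(q[:,2])<10]; print("table z",np.median(t[:,2]) if len(t) else None)
for lo,hi in [(74,86),(96,108)]:
    k=b[(b[:,2]>lo)&(b[:,2]<hi)]; print(len(k),np.percentile(k,[1,50,99],axis=0).round(1).tolist(),cv2.minAreaRect(k[:,:2].astype(np.float32)))
# box-frame profile along middle
c,s=np.cos(np.radians(-5.3)),np.sin(np.radians(-5.3)); o=np.array([598.5,193.5])
bx=(b[:,:2]-o)@np.array([[c,-s],[s,c]])
for a in range(-108,116,4):
    k=(abs(bx[:,1])<20)&(bx[:,0]>=a)&(bx[:,0]<a+4)
    if k.any(): print(a,np.percentile(b[k,2],[5,50,95]).round(1),end='; ')
print()
for a in range(-80,80,4):
    k=(abs(bx[:,0]+20)<15)&(bx[:,1]>=a)&(bx[:,1]<a+4)
    if k.any(): print(a,np.percentile(b[k,2],[5,50,95]).round(1),end='; ')
E
```

```text
time: 2.0
tool_pos: [561.5, 192.9, 320.9]
tcp_rot: [180.0, -0.0, 84.5]
ft_force: [1.0, 0.1, -0.1]
finger_gap: 85.4
grip_force: 0.0
time: 2.38
tool_pos: [559.2, 196.1, 320.0]
tcp_rot: [-180.0, -0.0, 84.8]
ft_force: [0.1, -0.1, -0.1]
finger_gap: 85.4
grip_force: 0.0
table z -0.14242790769193897
4122 [[499.9, 120.7, 74.3], [548.2, 211.4, 78.0], [688.2, 269.3, 85.1]] ((605.63525390625, 193.15216064453125), (140.07203674316406, 206.87210083007812), 84.1890869140625)
1355 [[679.0, 158.8, 98.2], [694.7, 185.5, 101.0], [710.7, 210.2, 102.6]] ((695.38916015625, 184.27920532226562), (51.902679443359375, 30.985942840576172), 84.0179672241211)
-108 [378.8 387.1 394.7]; -104 [378.1 388.2 397. ]; -100 [377.4 386.1 395.7]; -96 [ 79.4 379.9 386. ]; -92 [ 79.1 379.3 386.5]; -88 [ 78.8 370.2 390.7]; -84 [ 79.  359.  389.5]; -80 [ 11.3 394.4 401.1]; -76 [ 11.4 397.1 402.6]; -72 [391.6 397.9 402.6]; -68 [ 69.2 399.2 402.7]; -64 [ 11.5  70.6 403. ]; -60 [ 10.7  12.4 396.6]; -56 [ 10.9 393.8 397.4]; -52 [ 10.9 394.  397.5]; -48 [ 10.8 393.8 397.4]; -44 [ 10.8 394.5 397.7]; -40 [ 11.  394.5 397.5]; -36 [ 1
[... 1025 characters left out ...]
.8 12.7]; -48 [10.6 11.7 12.8]; -44 [10.4 11.8 12.9]; -40 [10.1 11.7 13.1]; -36 [10.5 11.9 13. ]; -32 [10.2 11.8 12.7]; -28 [10.5 11.5 12.8]; -24 [10.5 11.7 13.2]; -20 [10.1 11.7 12.9]; -16 [10.5 11.6 12.8]; -12 [10.  11.6 12.9]; -8 [10.3 11.7 13.3]; -4 [10.2 11.5 12.8]; 0 [10.6 11.9 13.2]; 4 [ 11.1 393.2 395.6]; 8 [ 11.5 395.2 397.7]; 12 [389.5 398.7 402.6]; 16 [ 10.7  12.6 403.5]; 20 [10.2 11.6 13.2]; 24 [10.1 11.5 12.7]; 28 [10.3 11.6 13.5]; 32 [10.4 11.7 12.7]; 36 [10.  11.6 13.1]; 40 [10.5 11.7 13.1]; 44 [10.  11.6 12.7]; 48 [10.5 11.7 12.9]; 52 [68.  69.7 71.3]; 56 [68.5 69.7 71. ]; 60 [68.6 70.1 75.9]; 64 [75.9 77.2 78.3]; 68 [-1.4 75.  78.1]; 72 [-1.  42.4 56.2]; 76 [-1.5  0.4 51.8];
```

View pics/w1.png

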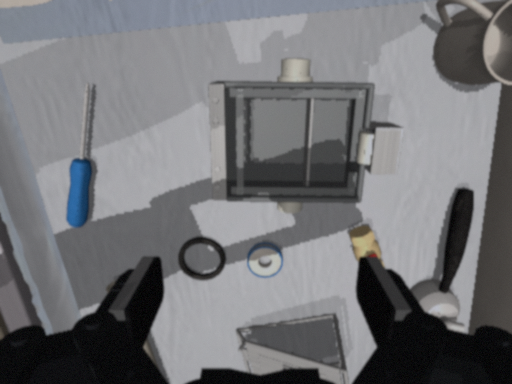

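The wrist view is clean: box rim from (210,82) to (375,200), lip on the left, roller housing at (385,148). The box is at (598.5,194), yaw -5.8°. Next is the cover.

```bash
python3 -c "
from h import *
C,R=frame(5.5,30)
delta(np.array([568.5,-167.2,95])+C[:,2]*200,R)"
```

```text
delta [-0.3796, -0.0561, 0.0519] [-0.5225, 0.0488, -0.1824] t 2.42 F [ 0.1 -1.   0.6] rows 7.0
```

```bash
python3 -m jog '[-0.38,-0.056,0.052,-0.5225,0.049,-0.1824,-0.38,-0.056,0.052,-0.5225,0.049,-0.1824,-0.38,-0.056,0.052,-0.5225,0.049,-0.1824,-0.38,-0.056,0.052,-0.5225,0.049,-0.1824,-0.38,-0.056,0.052,-0.5225,0.049,-0.1824,-0.38,-0.056,0.052,-0.5225,0.049,-0.1824,-0.38,-0.056,0.052,-0.5225,0.049,-0.1824,-0.38,-0.056,0.052,-0.5225,0.049,-0.1824]'
python3 -m jog '[0,0,0,0,0,0,0,0,0,0,0,0,0,0,0,0,0,0]'
cat > meas.py <<'E'
from h import *
def cover(p,reg,box):
    "box: world limits to pick cover points"
    c=pts(p,reg); c=c[np.all((c>box[0])&(c<box[1]),axis=1)]
    rng=np.random.default_rng(0);best=np.zeros(len(c),bool)
    for _ in range(600):
        a=c[rng.choice(len(c),3,False)]; m=np.cross(a[1]-a[0],a[2]-a[0]); l=np.linalg.norm(m)
        if l<500: continue
        m/=l; k=abs((c-a[0])@m)<1.5
        if k.sum()>best.sum(): best=k
    P=c[best]; cc=P.mean(0); m=np.linalg.svd(P-cc,full_matrices=False)[2][2]; m*=np.sign(m[2])
    ex=np.cross([0,1,0],m); ex/=np.linalg.norm(ex); ey=np.cross(m,ex); h=(c-cc)@m
    def rect(k):
        return cv2.minAreaRect(np.stack([(c[k]-cc)@ex,(c[k]-cc)@ey],1).astype(np.float32))
    a,b=rect(abs(h)<2.5),rect((h>23)&(h<32))
    W=lambda x:(cc+x[0][0]*ex+x[0][1]*ey)
    print("n",m.round(3),"tilt",np.degrees(np.arccos(m[2])).round(2),"N",best.sum(),"exyaw",np.degrees(np.arctan2(ex[1],ex[0])).round(2))
    print("plate",np.round(a[1],1),round(a[2],2),"rect ctr on top face",W(a).round(1))
    print("bar",np.round(b[1],1),round(b[2],2),"bar centre from bar pts",(W(b)+21*m).round(1))
E
python3 - <<'E'
from meas import *
p=r.snapshot("wrist"); save(p,"w2.png"); print(r.sense()["tool_pos"],r.sense()["tcp_rot"])
o=r.outline_of(p,"cover"); print([ (x["score"],x["bbox"]) for x in o])
cover(p,o[0]["region"],([470,-260,20],[670,-80,150]))
E
```

```text
time: 3.42
tool_pos: [468.0, -180.3, 267.3]
tcp_rot: [150.0, -0.0, 95.2]
ft_force: [0.7, 0.6, -0.1]
finger_gap: 85.4
grip_force: 0.0
time: 3.8
tool_pos: [469.7, -176.8, 268.6]
tcp_rot: [150.0, 0.0, 95.6]
ft_force: [1.0, 0.4, -0.3]
finger_gap: 85.7
grip_force: 0.0
[ 469.64315653 -176.97210359  268.56372792] [1.49955007e+02 1.57360947e-02 9.55330560e+01]
[(0.59, [174.0, 95.8, 330.4, 203.4])]
n [-0.498 -0.052  0.865] tilt 30.06 N 13225 exyaw -0.0
plate [163.9 120.2] 5.36 rect ctr on top face [ 571.3 -168.4   74.6]
bar [ 9.9 67.1] 5.08 bar centre from bar pts [ 566.7 -168.2   96.2]
```

View pics/w2.png

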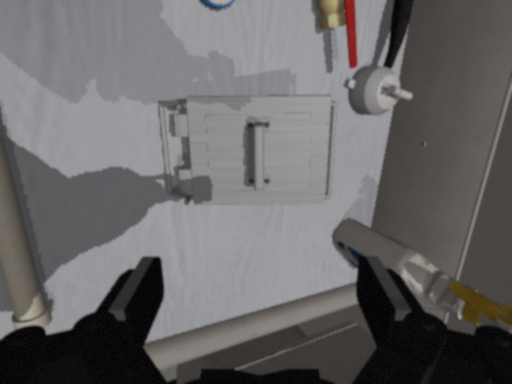

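The handle bar is at pixel (258,155). The bar and plate measurements agree: bar centre (566.8,-168.5,96.2), yaw 5.9°, tilt 30°.

```bash
python3 -c "
from h import *
C,R=frame(5.9,30)
for k in(60,-17.5): delta(np.array([566.8,-168.5,96.2])+C[:,2]*k,R)"
```

```text
delta [-0.0008, -0.0017, 0.138] [0.0007, 0.0036, -0.0058] t 3.9 F [-0.4 -0.2 -1.2] rows 3.0
delta [-0.0005, -0.0018, 0.2155] [0.0007, 0.0036, -0.0058] t 3.9 F [-0.4 -0.2 -1.2] rows 4.0
```

```bash
python3 -m jog '[-0.001,-0.002,0.05,0,0.0036,-0.006,-0.001,-0.002,0.1,0,0.0036,-0.006,-0.001,-0.002,0.14,0,0.0036,-0.006,-0.001,-0.002,0.17,0,0.0036,-0.006,-0.001,-0.002,0.195,0,0.0036,-0.006,-0.001,-0.002,0.210,0,0.0036,-0.006,-0.001,-0.002,0.2155,0,0.0036,-0.006,-0.001,-0.002,0.2155,0,0.0036,-0.006]'
python3 -m jog '[0,0,0,0,0,0,0,0,0,0,0,0]'
python3 -c "
from h import *
C,R=frame(5.9,30)
for k in(-17.5,): delta(np.array([566.8,-168.5,96.2])+C[:,2]*k,R)"
```

```text
time: 4.9
tool_pos: [574.9, -168.8, 80.7]
tcp_rot: [150.0, -0.0, 95.8]
ft_force: [0.1, 0.3, 0.3]
finger_gap: 85.5
grip_force: 0.0
time: 5.15
tool_pos: [575.2, -169.5, 81.6]
tcp_rot: [149.9, 0.0, 95.8]
ft_force: [0.3, -0.4, 0.0]
finger_gap: 85.6
grip_force: 0.0
delta [0.0019, 0.0001, 0.0008] [0.0015, 0.0015, -0.0014] t 5.15 F [ 0.3 -0.4  0. ] rows 1.0
```

Position is good; closing now.

```bash
python3 -m jog '[0.001,0,0.0005,0,0,0,0.001,0,0.0005,0,0,0,0.001,0,0.0005,0,0,0,0.001,0,0.0005,0,0,0,0.001,0,0.0005,0,0,0,0.001,0,0.0005,0,0,0,0.001,0,0.0005,0,0,0,0.001,0,0.0005,0,0,0]' -1 100
```

```text
time: 6.15
tool_pos: [575.0, -168.2, 80.5]
tcp_rot: [150.0, -0.0, 95.8]
ft_force: [-5.9, 1.3, 4.6]
finger_gap: 8.3
grip_force: 97.7
```

```bash
python3 -m jog '[0,0,-0.02,0,0,0,0,0,-0.05,0,0,0,0,0,-0.09,0,0,0,0,0,-0.13,0,0,0,0,0,-0.16,0,0,0,0,0,-0.18,0,0,0,0,0,-0.18,0,0,0,0,0,-0.18,0,0,0]'
python3 - <<'E'
from meas import *
p=r.snapshot("wrist"); save(p,"w3.png"); s=r.sense(); print(s["tool_pos"],s["tcp_rot"],s["ft_force"],s["finger_gap"])
R=Ro.from_euler('xyz',s["tcp_rot"],degrees=True).as_matrix(); o=r.outline_of(p,"cover"); print([(x["score"],x["bbox"]) for x in o])
m=o[0]["region"]
c=pts(p,m); C=np.stack([R[:,1],R[:,0],-R[:,2]],1); L=(c-s["tool_pos"])@C  # local in cover-like axes
L=L[(abs(L[:,2])<40)&(abs(L[:,0])<110)&(abs(L[:,1])<80)]
print(len(L),np.percentile(L,[1,10,50,90,99],axis=0).round(1).tolist())
a=L[abs(L[:,2]-np.median(L[:,2]))<4]; f=np.linalg.lstsq(np.c_[a[:,:2],np.ones(len(a))],a[:,2],rcond=None)[0]; print("plane slope deg x,y",np.degrees(f[:2]).round(2),"z0",f[2].round(2))
print(cv2.minAreaRect(a[:,:2].astype(np.float32)))
E
```

```text
time: 7.15
tool_pos: [485.3, -177.0, 234.8]
tcp_rot: [150.0, -0.1, 95.8]
ft_force: [0.5, -0.1, -1.9]
finger_gap: 8.2
grip_force: 98.3
[ 485.18482807 -176.82980311  234.4219771 ] [ 1.50069359e+02 -1.02361030e-01  9.58083542e+01] [ 0.00762514  0.07070322 -1.10582948] 7.740089968545042
[(0.75, [61.8, 126.5, 433.1, 352.3])]
56403 [[-85.8, -35.7, -5.1], [-67.2, -17.9, -4.0], [-2.6, 24.7, -3.0], [60.1, 53.6, -1.6], [72.7, 59.9, 25.0]]
plane slope deg x,y [ 0.1  -0.07] z0 -3.01
((-7.347633361816406, 0.45240020751953125), (165.00209045410156, 119.7857894897461), 0.14400708675384521)
```

View pics/w3.png

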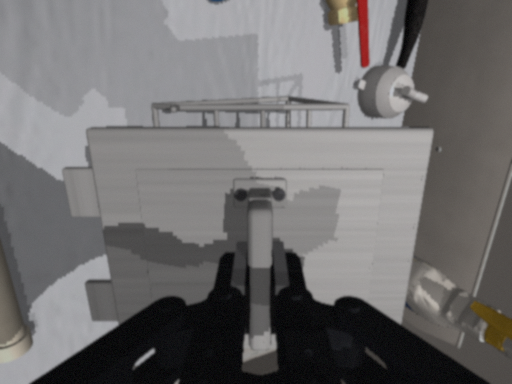

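The cover is held square: its origin in tool axes is (-0.3, 0.45, -8) mm, level with the grasp. Now I'll carry it over the box and tilt it to 15°.

```bash
cat >> h.py <<'E'
BO=np.array([598.5,194.0,0]); BY=-5.8; OFF=np.array([0.3,-0.45,8.0])
def place(tip,tilt):
    "delta so that the tongue point is at box coords tip with the far edge tilt deg up"
    C,R=frame(BY,tilt); B=frame(BY,0)[0]
    t=BO+B@np.array(tip); o=t-C@np.array([-89,0,2.]); delta(o+C@OFF,R)
def tipnow():
    s=r.sense(); R=Ro.from_euler('xyz',s["tcp_rot"],degrees=True).as_matrix(); C=np.stack([R[:,1],R[:,0],-R[:,2]],1)
    B=frame(BY,0)[0]; o=s["tool_pos"]-C@OFF; f=lambda v:(B.T@(o+C@np.array(v)-BO)).round(1)
    print("tip",f([-89,0,2.]),"far",f([75,0,5.]),"tilt",np.degrees(np.arccos(C[2,2])).round(2),"F",s["ft_force"].round(1))
E
python3 -c "
from h import *
place([-74,0,150],15)"
```

```text
delta [0.3546, 0.1113, 0.1288] [0.2593, -0.0795, 0.1872] t 7.25 F [-0.1 -0.2 -2.3] rows 7.0
```

```bash
python3 -m jog '[0.04,0.013,0.015,0.03,-0.01,0.021,0.09,0.028,0.033,0.06,-0.018,0.045,0.145,0.046,0.053,0.1,-0.03,0.075,0.2,0.063,0.073,0.14,-0.045,0.1,0.255,0.08,0.093,0.18,-0.057,0.13,0.305,0.096,0.111,0.22,-0.07,0.16,0.34,0.107,0.123,0.25,-0.077,0.18,0.3546,0.1113,0.1288,0.2593,-0.0795,0.1872]'
python3 -m jog '[0,0,0,0,0,0,0,0,0,0,0,0,0,0,0,0,0,0]'
python3 - <<'E'
from h import *
tipnow(); place([-74,0,150],15); place([-74,0,85],15); place([-74,0,70.5],15)
p=r.snapshot("wrist"); s=r.sense()
o=r.outline_of(p,"cover")[0]["region"]
R=Ro.from_euler('xyz',s["tcp_rot"],degrees=True).as_matrix();C=np.stack([R[:,1],R[:,0],-R[:,2]],1); L=(pts(p,o)-s["tool_pos"])@C
L=L[(abs(L[:,0])<110)&(abs(L[:,1])<80)]; a=L[abs(L[:,2]+3)<4]; f=np.linalg.lstsq(np.c_[a[:,:2],np.ones(len(a))],a[:,2],rcond=None)[0]
print("slip check",np.degrees(f[:2]).round(2),f[2].round(2),cv2.minAreaRect(a[:,:2].astype(np.float32)))
p=r.snapshot("top"); save(p,"t2.png")
E
```

```text
time: 8.25
tool_pos: [609.2, 194.8, 177.8]
tcp_rot: [165.1, 0.1, 84.3]
ft_force: [0.4, 1.1, -2.1]
finger_gap: 8.2
grip_force: 98.1
time: 8.62
tool_pos: [609.4, 190.9, 180.3]
tcp_rot: [164.9, 0.1, 84.1]
ft_force: [0.3, 0.2, -1.0]
finger_gap: 8.2
grip_force: 98.1
tip [-73.5  -1.5 151.2] far [ 84.1  -1.6 196.9] tilt 15.12 F [ 0.3  0.2 -1. ]
delta [0.0016, -0.0008, 0.0012] [0.0021, 0.0017, -0.0008] t 8.62 F [ 0.3  0.2 -1. ] rows 1.0
delta [0.0017, -0.0178, 0.064] [0.0021, 0.0017, -0.0008] t 8.62 F [ 0.3  0.2 -1. ] rows 2.0
delta [0.0017, -0.0216, 0.078] [0.0021, 0.0017, -0.0008] t 8.62 F [ 0.3  0.2 -1. ] rows 2.0
slip check [ 0.1  -0.05] -3.65 ((-7.442573547363281, 0.5181045532226562), (164.6543426513672, 119.92152404785156), 0.12168487906455994)
```

```bash
python3 -m jog '[0.0015,-0.009,0.03,0,0,0,0.0015,-0.018,0.064,0,0,0,0.0015,-0.018,0.064,0,0,0,0.0015,-0.018,0.064,0,0,0,0.0015,-0.018,0.064,0,0,0]'
python3 - <<'E'
from h import *
tipnow(); place([-74,0,70.5],15); 
p=r.snapshot("top"); q=r.snapshot("scene"); w=r.snapshot("wrist")
o=q["pixels"][140:220,195:295]; t=p["pixels"][115:240,115:220]
a=cv2.resize(t,(400,476)); b=cv2.resize(o,(400,320)); b=np.vstack([b,np.zeros((156,400,3),np.uint8)])
cv2.imwrite("pics/c.png",np.hstack([a,b])[:,:,::-1])
E
```

```text
time: 9.4
tool_pos: [610.6, 193.5, 116.6]
tcp_rot: [164.7, -0.0, 84.2]
ft_force: [0.4, 0.2, -1.6]
finger_gap: 8.5
grip_force: 98.0
tip [-72.5   1.3  87.2] far [ 84.9   1.2 133.4] tilt 15.32 F [ 0.4  0.2 -1.6]
delta [-0.0012, -0.0059, 0.0162] [0.0056, 0.0001, -0.0005] t 9.4 F [ 0.4  0.2 -1.6] rows 1.0
```

View pics/c.png

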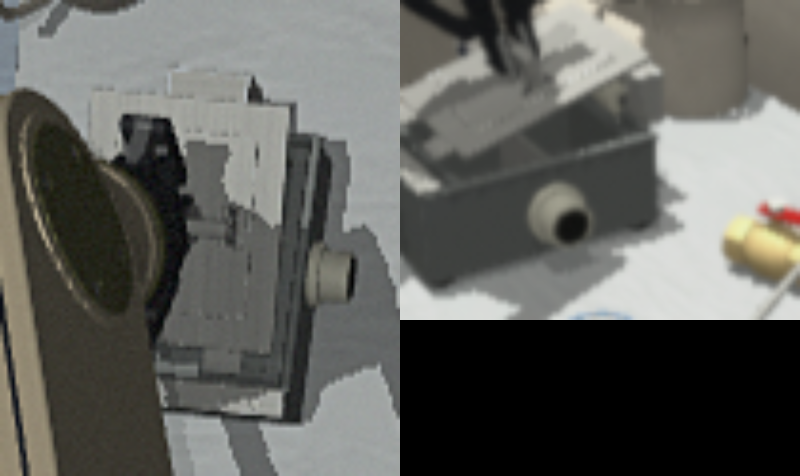

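The cover sits over the opening with its tongues (left panel, about (215,360)) just inside the lip strip. Now lowering.

```bash
python3 -m jog '[-0.001,-0.003,0.008,0.005,0,0,-0.001,-0.006,0.0162,0.005,0,0,-0.001,-0.006,0.0162,0.005,0,0,-0.001,-0.006,0.0162,0.005,0,0]'
python3 - <<'E'
from h import *
tipnow(); place([-74,0,70.5],15);place([-87,0,70.5],15)
E
```

```text
time: 10.05
tool_pos: [606.9, 192.3, 96.4]
tcp_rot: [165.2, 0.1, 84.2]
ft_force: [-2.8, 0.4, 2.5]
finger_gap: 8.0
grip_force: 98.7
tip [-76.2  -0.4  67.8] far [ 81.6  -0.4 112.5] tilt 14.77 F [-2.8  0.4  2.5]
delta [0.0004, 0.0028, -0.0024] [-0.0039, 0.0017, 0.0001] t 10.05 F [-2.8  0.4  2.5] rows 1.0
delta [0.0004, -0.0097, -0.0057] [-0.0039, 0.0017, 0.0001] t 10.05 F [-2.8  0.4  2.5] rows 1.0
```

```bash
python3 -m jog '[0,0.002,-0.003,0,0,0,0,0.002,-0.003,0,0,0,0,-0.002,-0.004,0,0,0,0,-0.006,-0.0055,0,0,0,0,-0.01,-0.006,0,0,0,0,-0.01,-0.006,0,0,0,0,-0.01,-0.006,0,0,0]'
python3 - <<'E'
from h import *
tipnow(); place([-87.5,0,71],15)
E
```

```text
time: 10.92
tool_pos: [596.3, 193.5, 100.0]
tcp_rot: [165.2, 0.1, 84.2]
ft_force: [0.1, 0.3, -1.3]
finger_gap: 8.2
grip_force: 98.1
tip [-86.9  -0.2  71.3] far [ 70.8  -0.2 116.3] tilt 14.85 F [ 0.1  0.3 -1.3]
delta [0.0002, -0.0007, -0.0001] [-0.0026, 0.0013, 0.0001] t 10.93 F [ 0.1  0.3 -1.3] rows 1.0
```

```bash
python3 - <<'E'
from h import *
place([-87.5,0,71],11);place([-88,0,71],8); place([-88.5,0,71],4);place([-88.5,0,71],0)
E
```

```text
delta [0.0002, -0.0005, 0.0062] [0.0672, 0.0013, 0.0] t 10.93 F [ 0.1  0.3 -1.3] rows 1.0
delta [0.0002, -0.0011, 0.0107] [0.1195, 0.0013, -0.0] t 10.93 F [ 0.1  0.3 -1.3] rows 1.0
delta [0.0003, -0.0021, 0.0168] [0.1894, 0.0013, -0.0001] t 10.93 F [ 0.1  0.3 -1.3] rows 2.0
delta [0.0003, -0.0031, 0.023] [0.2592, 0.0013, -0.0001] t 10.93 F [ 0.1  0.3 -1.3] rows 2.0
```

```bash
python3 -m jog '[0,-0.0005,0.0062,0.067,0,0,0,-0.0011,0.0107,0.1195,0,0,0,-0.0011,0.0107,0.1195,0,0,0,-0.0011,0.0107,0.1195,0,0]'
python3 - <<'E'
from h import *
tipnow(); place([-88.5,0,71],4);place([-88.5,0,71],0)
E
```

```text
time: 11.42
tool_pos: [598.0, 193.3, 89.2]
tcp_rot: [172.0, 0.1, 84.2]
ft_force: [-0.7, 0.3, -1.1]
finger_gap: 7.6
grip_force: 98.1
tip [-88.   -0.3  70.8] far [73.9 -0.4 96.7] tilt 8.04 F [-0.7  0.3 -1.1]
delta [0.0004, -0.0002, 0.006] [0.0705, 0.0015, -0.0003] t 11.43 F [-0.7  0.3 -1.1] rows 1.0
delta [0.0004, -0.0005, 0.0122] [0.1403, 0.0015, -0.0004] t 11.43 F [-0.7  0.3 -1.1] rows 1.0
```

```bash
python3 -m jog '[0,-0.0002,0.003,0.035,0,0,0,-0.0002,0.006,0.07,0,0,0,-0.0002,0.006,0.07,0,0]'
python3 -c "
from h import *
tipnow(); place([-88.5,0,71.5],0)"
python3 -m jog '[0,-0.0001,0.002,0.025,0,0,0,-0.0002,0.004,0.05,0,0,0,-0.0003,0.0062,0.07,0,0,0,-0.0003,0.0062,0.07,0,0,0,-0.0003,0.0062,0.07,0,0]'
python3 -c "
from h import *
tipnow(); place([-88.5,0,71.5],0)"
```

```text
time: 11.8
tool_pos: [597.6, 193.5, 82.5]
tcp_rot: [176.2, 0.1, 84.2]
ft_force: [-5.2, 1.5, -0.2]
finger_gap: 8.0
grip_force: 98.5
tip [-89.6  -0.2  70.6] far [73.9 -0.2 84.4] tilt 3.77 F [-5.2  1.5 -0.2]
delta [0.0002, 0.0013, 0.0051] [0.0659, 0.0015, -0.0003] t 11.8 F [-5.2  1.5 -0.2] rows 1.0
time: 12.42
tool_pos: [598.8, 193.3, 78.5]
tcp_rot: [-179.9, 0.1, 84.2]
ft_force: [-10.0, 0.2, 8.5]
finger_gap: 8.1
grip_force: 99.8
tip [-88.9  -0.2  72.6] far [75.1 -0.2 75.4] tilt 0.1 F [-10.    0.2   8.5]
delta [0.0002, 0.0004, 0.001] [-0.0013, 0.0012, -0.0003] t 12.43 F [-10.    0.2   8.5] rows 1.0
```

```bash
python3 -m jog '[0,0,0.0015,0.02,0,0,0,0,0.0025,0.04,0,0,0,0,0.0025,0.04,0,0]'
cat > chk.py <<'E'
from h import *
tipnow(); p=r.snapshot("wrist"); save(p,__import__("sys").argv[1])
B=frame(BY,0)[0]; q=(pts(p)-BO)@B; q=q[(abs(q[:,1])<62)&(abs(q[:,0])<95)&(q[:,2]>62)&(q[:,2]<100)]
for a in (-86,-77,-70,-60,-40,40,50,60,64,68,72,76):
    for y in(-45,0,45):
        k=(abs(q[:,0]-a)<2.5)&(abs(q[:,1]-y)<10)
        if k.sum()>5: print((a,y),np.percentile(q[k,2],[10,50,90]).round(1),end=' ')
E
python3 chk.py w4.png
```

```text
time: 12.8
tool_pos: [598.4, 193.4, 78.4]
tcp_rot: [-177.6, 0.1, 84.2]
ft_force: [-24.0, -3.6, 28.0]
finger_gap: 8.2
grip_force: 102.3
tip [-89.5  -0.1  76.2] far [74.4 -0.1 72.2] tilt 2.44 F [-24.   -3.6  28. ]
(-86, -45) [78.6 79.3 80.3] (-86, 0) [78.5 79.1 79.9] (-86, 45) [78.4 79.2 80.4] (-77, -45) [73.1 74.  78.9] (-77, 0) [77.  78.4 79.7] (-77, 45) [72.9 75.3 79.2] (-70, -45) [74.  74.8 75.4] (-70, 0) [74.  74.8 75.5] (-70, 45) [73.8 74.7 75.3] (-60, 0) [73.9 74.6 75.3] (-60, 45) [73.9 74.6 75.4] (-40, 0) [74.7 75.4 76.1] (-40, 45) [74.  74.8 75.8] (40, 0) [74.6 75.3 75.9] (40, 45) [73.8 74.7 75.6] (50, 0) [74.5 75.3 76.1] (50, 45) [73.9 74.7 75.7] (60, 0) [73.9 74.6 75.3] (60, 45) [73.8 74.5 75.3] (64, -45) [74.2 74.4 74.8] (64, 0) [73.9 74.6 75.2] (64, 45) [73.7 74.5 75.3] (68, -45) [73.8 74.5 75.1] (68, 0) [73.9 74.5 75.3] (68, 45) [73.8 74.5 75.4] (72, -45) [73.9 74.5 75. ] (72, 0) [74.2 82.8 88.4] (72, 45) [73.8 74.5 75.3] (76, -45) [69.7 73.8 75.8] (76, 0) [87.1 90.2 91.8] (76, 45) [69.8 73.9 76.2]
```

View pics/w4.png

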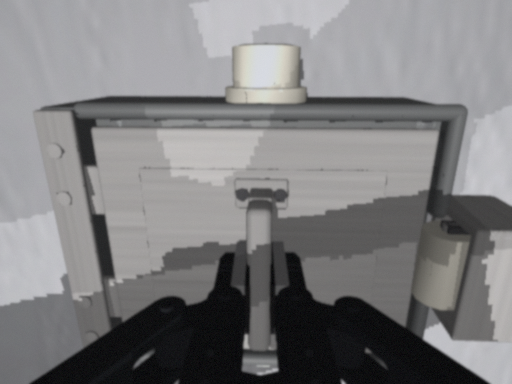

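The top face reads 74.5 mm everywhere, the roller at (440,265) overhangs the edge, and the tongues run under the lip at left, so the cover has snapped in. I'll unload, release and retreat.

```bash
python3 -m jog '[0,0,-0.0023,-0.04,0,0,0,0,-0.0023,-0.04,0,0]'
python3 -m jog '[0,0,0,0,0,0,0,0,0,0,0,0,0,0,0,0,0,0,0,0,0,0,0,0,0,0,0,0,0,0,0,0,0,0,0,0]' 0.5
python3 -m jog '[0,0,-0.01,0,0,0,0,0,-0.03,0,0,0,0,0,-0.06,0,0,0,0,0,-0.1,0,0,0,0,0,-0.14,0,0,0,0,0,-0.16,0,0,0,0,0,-0.16,0,0,0]'
python3 chk.py w5.png
```

```text
time: 13.1
tool_pos: [599.1, 193.5, 78.4]
tcp_rot: [180.0, 0.1, 84.2]
ft_force: [-7.9, -0.4, 7.0]
finger_gap: 7.8
grip_force: 99.8
time: 13.85
tool_pos: [598.8, 193.2, 76.9]
tcp_rot: [-180.0, 0.1, 84.2]
ft_force: [0.9, 0.9, -0.4]
finger_gap: 64.2
grip_force: 0.0
time: 14.72
tool_pos: [600.0, 193.7, 239.5]
tcp_rot: [179.8, -0.0, 84.2]
ft_force: [1.0, -0.3, -0.5]
finger_gap: 64.1
grip_force: 0.0
tip [-87.7   0.3 233.2] far [ 76.3   0.3 236.8] tilt 0.21 F [ 1.  -0.3 -0.5]
(-86, -45) [78.4 79.3 80.6] (-86, 0) [78.2 79.3 80. ] (-86, 45) [78.4 79.3 80.4] (-77, -45) [72.7 74.3 79. ] (-77, 0) [74.7 78.2 79.3] (-77, 45) [72.9 74.3 78.9] (-70, -45) [74.  74.8 75.6] (-70, 0) [74.  74.9 75.9] (-70, 45) [73.8 74.6 75.5] (-60, -45) [74.1 74.6 75.7] (-60, 0) [74.  74.8 75.6] (-60, 45) [73.8 74.7 75.4] (-40, -45) [73.9 74.8 75.8] (-40, 0) [74.5 75.5 76.5] (-40, 45) [73.9 75.  76.1] (40, -45) [74.  75.  76.1] (40, 0) [74.3 75.2 76.2] (40, 45) [73.6 74.8 75.9] (50, -45) [73.7 74.9 75.7] (50, 0) [74.4 75.4 76.1] (50, 45) [73.6 74.7 75.8] (60, -45) [73.9 74.6 75.5] (60, 0) [73.9 74.5 75.3] (60, 45) [73.6 74.5 75.4] (64, -45) [73.9 74.6 75.5] (64, 0) [73.8 74.6 75.5] (64, 45) [73.6 74.6 75.5] (68, -45) [73.7 74.6 75.4] (68, 0) [73.7 74.6 75.5] (68, 45) [73.7 74.7 75.4] (72, -45) [73.8 74.7 75.5] (72, 0) [74.2 83.3 88.2] (72, 45) [73.7 74.6 75.3] (76, -45) [69.1 74.  76.2] (76, 0) [87.9 90.5 92.1] (76, 45) [69.3 74.  76.3]
```

View pics/w5.png

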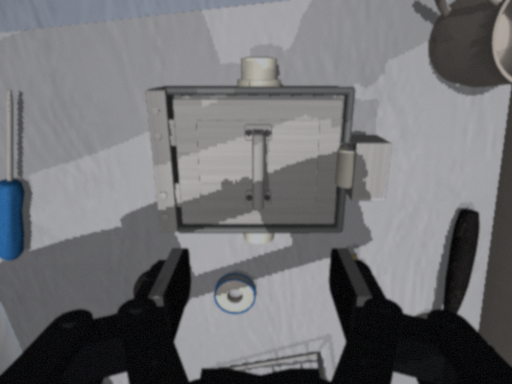

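The cover lies level in the opening, with its tongues under the lip (170,130 and 175,190) and the roller (345,168) over the edge. The hand is clear.

```bash
python3 -c "
from bench import r
print(r.hand_in())"
```

```text
the job is handed in; nothing more can be done
None
```

The cover is back in the strainer box, level and snapped in under the roller with both tongues under the lip; I handed the job in after about 15 s of robot time, but the hand-in returned no verdict.

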